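Test the stone in a ring with a probe tester

ROBOT

A 6-joint arm with a two-finger parallel gripper is mounted at the origin on the work surface. World frame = base frame: x ahead of the robot, y to its left, z up, the work surface at z = 0. Lengths are in m, angles in degrees, forces in N, time in s.
With the tool pointing down it reaches from about 0.35 to 0.875 m from the base axis. Payload 4.2 kg.
Tool frame: the origin (TCP) lies midway between the tips of the shut fingers; the grasp point (between the pads) lies 19 mm behind it; z points along the fingers, y is the line along which they close (so a half turn about z gives the same grasp; the last joint's range is limited). The gripper opens to 87 mm and grips with 3 to 60 N. Pads are 19 mm wide; open, the fingers measure 117 mm over their backs; the gripper's body (75 mm by 190 mm) begins 51 mm behind the grasp point.
Start: joints at [88.213, 22.042, 0.453, 0, -68.411, -14.817], TCP at [0.179, 0.599, 0.223] pointing down, gripper open.
Joint ranges: [-179.83, 179.83], [-69.29, 118.12], [-61.27, 80.66], [-181.25, 117.63], [-171.15, -9.14], [-177.46, 177.46]. Speed limits (degrees/s): [159.86, 159.86, 180, 180, 180, 180].

INTERFACE

Orientations are given as a 3x3 rotation matrix whose columns are the frame's x, y, z axes.
In Python, from station import sense, capture, camera_params, finish_job gives the robot as it stands.
- The arm moves only by the tool drive_tool, never from a script. Its argument "rows" is a list of rows, each an object of numbers: "tx", "ty", "tz": the shift along the tool's x, y, z in cm; "ax", "ay", "az": the turn, a rotation vector about the tool's x, y, z in rad; "claw": the finger opening in cm, from 0 to 8.7. In form: [{"tx": .., "ty": .., "tz": .., "ax": .., "ay": .., "az": .., "claw": ..}, ...]. A call has 1 to 10 rows; each row shifts and turns the commanded pose from where the row before left it, along the tool's axes as they then stand; what a row does not reach is not made up. A row lasts 1/12 s, in which the tool goes at most 41.7 mm and 7.16 degrees, less where a joint would pass 70% of its speed; a pose out of reach is approached as far as the arm can. A call with a gripper value outside its range is refused whole. The fingers move at their own pace and stop on an object; the grip force is fixed at half the most. Time passes only in rows, so rows that do not move let the fingers close. It gives the time, the measured TCP pose, the force, the opening and the grip force at its end, in the units of the state.
- sense(): the state, without advancing time (a new reading comes with each control period).
- capture(name): name is "scene" or "side" or "wrist"; returns (picture, depth): 420x560x3 uint8, red, green, blue; 420x560 float32, m along the optical axis (not along the pixel's ray), 0 where there is no reading.
- camera_params(name): a dict with "intrinsics" (3x3 intrinsics, pixels), "R" (3x3) and "t" (3): a world point X has camera coordinates R X + t; the wrist camera has in their place "tool_from_camera" (4x4, takes a point from camera to tool coordinates, whose origin is the TCP and whose axes are the flange's). Camera axes: x right, y down, z forward; pixel columns grow to the right and rows downward; lengths in m; the calibration is good to about 2 mm. A picture is of the moment at which its call begins: read the wrist's pose just before it. camera_params takes no time and is no camera call.
- finish_job(): hands the job in; it is judged then, once.
The state is a dict: "time_s": time; "joints": joint angles; "joint_velocities": joint speeds; "effort": joint torques, N m; "tcp_pos": TCP position; "ee_rot": TCP orientation; "wrist_force": force on the tool from outside, world axes, zero at the start; "moment": the same for the moment, N m; "gripper_width": opening from 0.0 (shut) to 1.0 (fully open); "gripper_force": force on a finger pad.
Only numpy, scipy, OpenCV 4.12 (cv2) and the standard library are available. Lean on these libraries where they do the work, as an engineer would, in place of code of your own. Each camera call takes 0.05 s, during which the arm holds its last target. There are 200 camera calls.

TASK

The ring clamped in the tilted ball vise is in for a stone test. Take the stone tester out of the wooden block and first try it on the known stone in the steel test plate, upright and with light pressure for about a second; then put its tip on the middle of the ring's stone, square to the stone's flat top, with the sprung tip pressed in about half-way, and finish like that, still holding the tester in place. Be gentle: never drive the sprung tip hard onto its stop, do not shift the vise or the test plate, and leave the other things on the bench as they are.

Things in the scene. Friction and masses are not known exactly. Their poses are not given: they have to be found in the camera images.
- tester_grip (a point): Centre of the stone tester: flat-sided grey instrument, tip down in one of the block's three sockets (varies). Case 20 (its x) by 24 (y) by 95 mm, 0.1 kg; this point is on its axis, 45 mm below the top, 50 mm above the case's flat underside, 87 mm above the table in the block. z = up its length. Other tools stand 60 mm off along its y; its x sides are free: grip across x.
- probe_tip (a point): Rounded end (radius 1.8 mm) of the tester's thin brass probe, which stands out of a black conical nose (12 mm across, 24 mm long) under the case; it moves with the probe. On the tester's axis, 83 mm below its centre when the probe is out. z points up the tester, towards its top.
- probe (a joint): How far the sprung probe is pushed into the nose, in m: 0 = fully out, 0.006 = on its stop. About 0.8 N starts it and 0.8 N more is needed for each further mm: 3.2 N at half-way (3 mm), 5.6 N at the stop.
- stand: Fixed wooden tool block, 66 (x) by 190 (y) by 57 mm high, origin under its centre, z up. Three alike sockets at y = -60, 0, +60 mm, 22 by 26 mm, 20 mm deep to a ledge 37 mm above the table that carries the tool; a small hole below takes the nose and probe, whose tip is 33 mm below the ledge: lift the tester 60 mm or more straight up to clear.
- test_stone_top (a point): Centre of the flat top of the known stone, a pale round stone with a flat top 14 mm across, in the middle of the test plate, 11 mm above the table. z is up.
- test_plate: Loose steel plate 40 mm (x) by 60 mm (y) by 8 mm, 0.16 kg, lying flat on the table between the block and the vise; origin under its centre, z up.
- ring_stone_top (a point): Centre of the flat top of the stone in the ring: a pale oblong stone, top 15 mm (x) by 11 mm (y), in a brass setting 20.5 by 16.5 mm that stands about 20 mm above the vise's jaws. z points out of the flat top, square to it; it leans 11 to 24 degrees from straight up, roughly towards the robot, some 125 mm above the table.
- vise: Fixed round rubber foot of the ball vise, 100 mm across, 20 mm high, origin under its centre. In it a steel ball (84 mm across, centre 50 mm up) with a 76 mm top plate and two jaws (together 56 by 62 mm) that clamp the ring; these lean together to the foot's -x. Jaw tops are 53 mm, the stone's top 77.5 mm from the ball's centre. Block and vise may stand on either side of the test plate.
- vise_ball (a joint): How far the ball leans, in rad, 0 = level. It is held by stiff friction (4 N m) and must stay as it is.
- torch: Small round aluminium torch, 20 mm across, 25 mm at its head, 76 mm long, standing in a socket of the block (its top 113 mm above the table). Not needed. Origin at its lower end.
- punch: Round steel doming punch, 20 mm across with a 26 mm ball on top, 77 mm long, standing in a socket of the block (its top 114 mm above the table). Not needed. Origin at its lower end.
- tin: Open round aluminium tin, 84 mm across, 28 mm high. Not needed. Origin under its centre.
- tin_lid: Its lid, lying open side up, 86 mm across, 12 mm high. Not needed. Origin under its centre.
- ring_cone: Turned wooden ring cone, 60 mm foot, 82 mm high, a brass band on it. Not needed. Origin under its centre.
- hammer: Small hammer lying down, 210 mm long. Not needed. Origin under its middle.
- glasses: Safety glasses with one wrap-round lens, about 125 mm wide, 150 mm long with their arms, 42 mm high, standing on the lens's edge and the arms' ends. Not needed. Origin under their middle.
Things that resemble listed ones, but are neither listed nor needed, are in the scene too. Leave any green look-alike of the stand alone.

How it is judged (in metres and radians):
On the way, in this order (a step that is already met when the one before it is completed fails the run):
1. the tester is taken up out of its socket (height (world z) of tester_grip above 0.13 m and contact force between tester and the fingers above 1 N and contact force between tester and stand below 0.05 N), for 0.1 s.
2. the tip is held on the known stone of the test plate, upright and with light pressure (contact force between tester and test_plate above 0.5 N and distance between probe_tip and test_stone_top below 0.0075 m and value of joint probe between 0.0007 and 0.0056 m and angle between the z axis of probe_tip and the z axis of test_stone_top, either way round below 0.16 rad and contact force between tester and the fingers above 1 N), for 0.5 s.
At the end, for the whole second after the job is handed in: Held by the fingers, tip on the ring stone's flat top (within 6.5 mm along, 5 mm across), tester within 8 degrees of square to it, sprung tip 1 to 5 mm in, still; fingers off the vise; stone shifted under 6 mm, test plate under 20 mm (x of probe_tip in the frame of ring_stone_top between -0.0065 and 0.0065 m and y of probe_tip in the frame of ring_stone_top between -0.005 and 0.005 m and z of probe_tip in the frame of ring_stone_top between -0.0015 and 0.0015 m and angle between the z axis of probe_tip and the z axis of ring_stone_top, either way round below 0.14 rad and value of joint probe between 0.001 and 0.005 m and contact force between tester and vise between 0.8 and 7 N and contact force between tester and the fingers above 1 N and contact force between vise and the fingers below 0.1 N and height (world z) of tester_grip above 0.15 m and linear speed of tester below 0.02 m/s and distance of ring_stone_top from where it was at the start of the episode below 0.006 m and distance of test_plate from where it was at the start of the episode below 0.02 m); the arm keeps its last pose, push and grip.
It fails at once if the tip is driven hard (over 14 N) onto the ring, the vise or the test plate (contact force between tester and vise above 14 N or contact force between tester and test_plate above 14 N).
It fails at once if the vise is pushed out of its setting (distance of ring_stone_top from where it was at the start of the episode above 0.008 m).
It fails at once if the test plate is pushed away by more than 30 mm (distance of test_plate from where it was at the start of the episode above 0.03 m).
It fails at once if another thing on the bench is moved by more than 30 mm (distance of any of torch, punch, tin, tin_lid, ring_cone, hammer, glasses from where it was at the start of the episode above 0.03 m).
It also fails if it takes over 51 s, if anything falls off the work surface, if the arm or the gripper's body presses on something with over 40 N, if the wrist force passes 120 N, or if a joint passes its speed limit or range.

## Working session

There is one attempt and no reset: what is moved stays moved. The work goes in short steps, Python scripts to look and compute and a tool call to move; the robot and the scene stay as the last step left them, time stands still between calls to the robot, and variables do not carry over. Pictures are saved under pics/ and viewed, at most 10 in all, crops included, and the job is handed in when it is done.

Besides the shell and the picture viewer there is one more tool, called after "Request:" in YAML: its name, and indented under it one key for each argument. drive_tool: Moves the arm, as the interface text tells. Its arguments: {"type":"object","properties":{"rows":{"type":"array"}},"required":["rows"]}

```bash
mkdir -p pics; cat > h.py <<'E'
import numpy as np, cv2, json
from station import sense, capture, camera_params, finish_job
def cloud(name):
    s=sense(); img,d=capture(name); p=camera_params(name)
    K=np.array(p["intrinsics"]); v,u=np.mgrid[:d.shape[0],:d.shape[1]]
    P=np.stack([(u-K[0,2])/K[0,0]*d,(v-K[1,2])/K[1,1]*d,d],-1)
    if name=="wrist":
        T=np.array(p["tool_from_camera"]); P=P@T[:3,:3].T+T[:3,3]
        P=P@np.array(s["ee_rot"]).T+np.array(s["tcp_pos"])
    else: P=(P-np.array(p["t"]))@np.array(p["R"])
    P[d<=0]=np.nan
    return img,P
E
python3 - <<'E'
from h import *
s=sense(); print({k:np.round(v,3).tolist() for k,v in s.items()})
ims=[]
for n in ["scene","side","wrist"]:
    i,P=cloud(n); np.savez("c_"+n,i=i,P=P)
    cv2.imwrite(f"pics/{n}0.png",i[:,:,::-1])
print(np.round(camera_params("wrist")["tool_from_camera"],3))
E
```

```text
{'time_s': 0.0, 'joints': [88.211, 22.091, 0.38, -0.028, -68.412, -14.819], 'joint_velocities': [-0.007, -0.028, -0.08, -0.061, 0.057, -0.121], 'effort': [0.0, -39.066, 18.741, 4.22, 0.011, -0.0], 'tcp_pos': [0.178, 0.598, 0.221], 'ee_rot': [[0.958, -0.286, -0.001], [-0.286, -0.958, -0.002], [0.0, 0.002, -1.0]], 'wrist_force': [0.01, -0.769, 0.528], 'moment': [-0.041, -0.027, 0.032], 'gripper_force': 0.0, 'gripper_width': 0.998}
[[-0.001 -0.957 -0.29   0.08 ]
 [ 1.    -0.001  0.     0.001]
 [-0.001 -0.29   0.957 -0.162]
 [ 0.     0.     0.     1.   ]]
```

View pics/scene0.png

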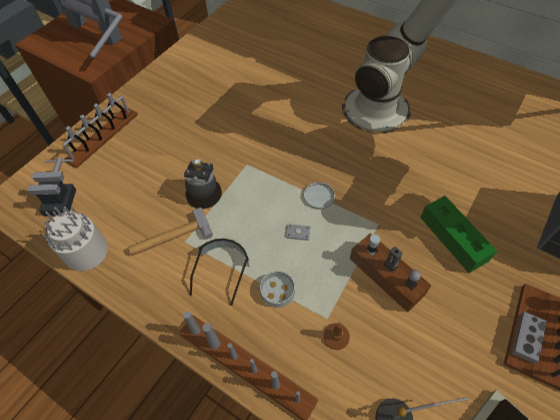

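View pics/side0.png

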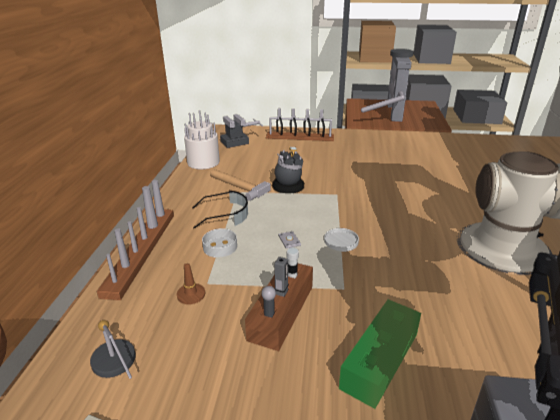

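Scene view: the brown block is at (390,272), with a white-headed torch at (374,243), a flat grey box at (395,258) and a ball-topped punch at (414,280). The plate is at (297,232), the vise at (203,180), the tin at (277,289) and the lid at (318,195). The green look-alike block is at (457,233).

Things that could be taken for the tester are the torch (374,243), the punch (414,280) and the punches in the long rack (190–300, 320–395). I choose the flat-sided one at (395,258). The side view agrees: the tester is at (282,272) in the middle socket.

Next is a close crop to check this, plus measurements.

```bash
python3 - <<'E'
from h import *
a=np.load("c_scene.npz"); b=np.load("c_side.npz")
c1=cv2.resize(a['i'][225:315,340:440],(400,360),interpolation=cv2.INTER_CUBIC)
c2=cv2.resize(a['i'][145:235,150:250],(400,360),interpolation=cv2.INTER_CUBIC)
cv2.imwrite("pics/crop1.png",np.hstack([c1,c2])[:,:,::-1])
for n,c,pts in (("scene",a,[(395,258),(394,250),(374,240),(414,276),(297,232),(203,182),(198,163),(318,195),(277,289)]),("side",b,[(282,265),(293,255),(268,292),(290,240),(289,180),(293,152)])):
    for u,v in pts: print(n,u,v,np.round(np.nanmedian(c['P'][v-1:v+2,u-1:u+2].reshape(-1,3),0),3))
for n,c in (("scene",a),("side",b)):
    P=c['P'].reshape(-1,3); C=c['i'].reshape(-1,3).astype(int)
    x=P[np.isfinite(P[:,2])]
    print(n,"table z",np.median(x[(abs(x[:,2])<.02)][:,2]))
E
```

```text
scene 395 258 [0.528 0.292 0.124]
scene 394 250 [0.514 0.282 0.13 ]
scene 374 240 [0.505 0.23  0.112]
scene 414 276 [0.538 0.345 0.11 ]
scene 297 232 [0.531 0.036 0.01 ]
scene 203 182 [ 0.575 -0.229  0.089]
scene 198 163 [ 0.55  -0.257  0.125]
scene 318 195 [0.395 0.019 0.001]
scene 277 289 [ 0.689  0.077 -0.   ]
side 282 265 [0.512 0.297 0.129]
side 293 255 [0.498 0.238 0.109]
side 268 292 [0.531 0.352 0.11 ]
side 290 240 [0.524 0.044 0.009]
side 289 180 [ 0.554 -0.221  0.04 ]
side 293 152 [ 0.546 -0.283  0.1  ]
scene table z -0.0015039910321968954
side table z 0.00012325606462606828
```

View pics/crop1.png

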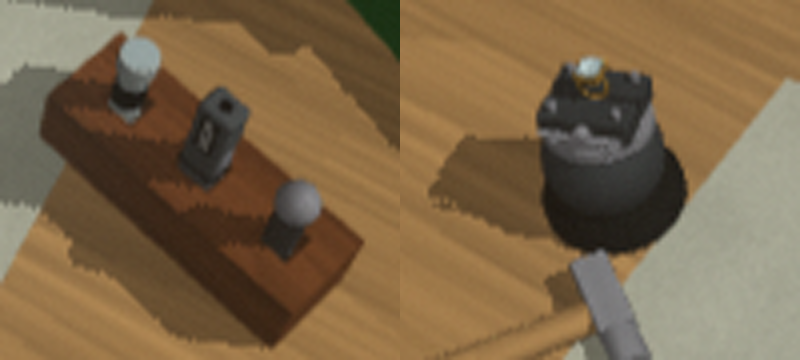

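The crop confirms it: the tester is the flat-sided box in the middle socket at crop (213,140), between the torch (138,75) and the punch (297,210). The right half shows the vise with the pale stone at (590,68). I'll move above the tester for a close look.

Request:
drive_tool:
  rows:
    - {"tx":3.45,"ty":1.64,"tz":-0.25,"claw":8.7}
    - {"tx":3.45,"ty":1.64,"tz":-0.25,"claw":8.7}
    - {"tx":3.45,"ty":1.64,"tz":-0.25,"claw":8.7}
    - {"tx":3.45,"ty":1.64,"tz":-0.25,"claw":8.7}
    - {"tx":3.45,"ty":1.64,"tz":-0.25,"claw":8.7}
    - {"tx":3.45,"ty":1.64,"tz":-0.25,"claw":8.7}
    - {"tx":3.45,"ty":1.64,"tz":-0.25,"claw":8.7}
    - {"tx":3.45,"ty":1.64,"tz":-0.25,"claw":8.7}
    - {"tx":3.45,"ty":1.64,"tz":-0.25,"claw":8.7}
    - {"tx":3.45,"ty":1.64,"tz":-0.25,"claw":8.7}

```text
invalid input at $.rows[0]: expected keys tx, ty, tz, ax, ay, az, claw
```

Request:
drive_tool:
  rows:
    - {"tx":3.45,"ty":1.64,"tz":-0.25}
    - {"tx":3.45,"ty":1.64,"tz":-0.25}
    - {"az":0.121}
    - {"az":0.121}
    - {"az":0.121}
    - {"az":0.121}
    - {"az":0.121}
    - {"az":0.121}
    - {"az":0.121}
    - {"az":0.121}

```text
invalid input at $.rows[0]: expected keys tx, ty, tz, ax, ay, az, claw
```

Request:
drive_tool:
  rows:
    - {"az":0.121}
    - {"az":0.121}
    - {"az":0.121}
    - {"az":0.121}
    - {"az":0.121}
    - {"az":0}
    - {"az":0}

```text
invalid input at $.rows[0]: expected keys tx, ty, tz, ax, ay, az, claw
```

```bash
python3 - <<'E'
from h import *
s=sense(); print(s["time_s"],np.round(s["tcp_pos"],4),np.round(s["ee_rot"],3).tolist(),np.round(s["joints"],1))
i,P=cloud("wrist"); np.savez("c_w1",i=i,P=P); cv2.imwrite("pics/w1.png",i[:,:,::-1])
for lo,hi in ((.122,.145),(.09,.122),(.05,.065)):
    m=(P[...,2]>lo)&(P[...,2]<hi)
    n,l,st,ce=cv2.connectedComponentsWithStats(m.astype(np.uint8))
    for k in range(1,n):
        if st[k,4]>150:
            q=P[l==k]; r=cv2.minAreaRect((q[:,:2]*1000).astype(np.float32))
            print(lo,st[k],np.round(ce[k]),np.round(np.median(q,0),4),np.round(r[0],1),np.round(r[1],1),round(r[2],1))
E
```

```text
0.15 [0.1785 0.5985 0.2217] [[0.958, -0.286, -0.0], [-0.286, -0.958, -0.002], [0.0, 0.002, -1.0]] [ 88.2  22.1   0.4  -0.  -68.4 -14.8]
0.122 [146 129 107  26 489] [188. 143.] [0.2454 0.6488 0.1332] [246.9 636.1] [76.1 10.1] 89.8
0.09 [192 120  95  27 199] [240. 131.] [0.242  0.6099 0.103 ] [241.8 613.5] [77.6  4. ] 86.7
0.05 [518   0  42  11 225] [545.   3.] [0.2655 0.3413 0.0558] [267.6 343.7] [36.2  4.5] 62.7
```

View pics/w1.png

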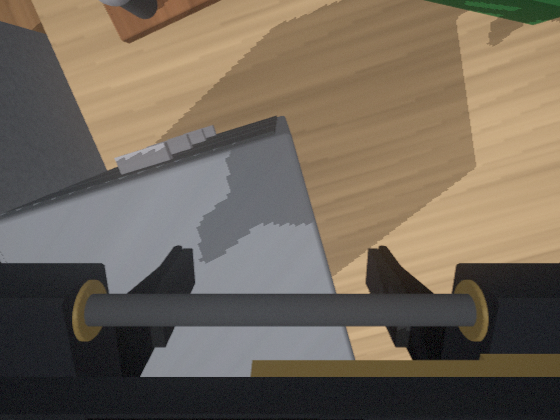

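The rows were refused because every key is required, so the arm is still at its start. The wrist view shows a grey box under the fingers, a side object well below the tool. I'll resend with all keys.

Request:
drive_tool:
  rows:
    - {"tx":3.45,"ty":1.64,"tz":-0.25,"ax":0,"ay":0,"az":0,"claw":8.7}
    - {"tx":3.45,"ty":1.64,"tz":-0.25,"ax":0,"ay":0,"az":0,"claw":8.7}
    - {"tx":3.45,"ty":1.64,"tz":-0.25,"ax":0,"ay":0,"az":0,"claw":8.7}
    - {"tx":3.45,"ty":1.64,"tz":-0.25,"ax":0,"ay":0,"az":0,"claw":8.7}
    - {"tx":3.45,"ty":1.64,"tz":-0.25,"ax":0,"ay":0,"az":0,"claw":8.7}
    - {"tx":3.45,"ty":1.64,"tz":-0.25,"ax":0,"ay":0,"az":0,"claw":8.7}
    - {"tx":3.45,"ty":1.64,"tz":-0.25,"ax":0,"ay":0,"az":0,"claw":8.7}
    - {"tx":3.45,"ty":1.64,"tz":-0.25,"ax":0,"ay":0,"az":0,"claw":8.7}
    - {"tx":3.45,"ty":1.64,"tz":-0.25,"ax":0,"ay":0,"az":0,"claw":8.7}
    - {"tx":3.45,"ty":1.64,"tz":-0.25,"ax":0,"ay":0,"az":0,"claw":8.7}

```text
time_s: 1.03
tcp_pos: [0.4633, 0.3416, 0.2477]
ee_rot: [[0.958, -0.286, -0.0], [-0.286, -0.958, -0.0], [-0.0, 0.0, -1.0]]
wrist_force: [0.3, 0.5, 0.5]
gripper_width: 0.999
gripper_force: 0.0
```

Request:
drive_tool:
  rows:
    - {"tx":3.45,"ty":1.64,"tz":-0.25,"ax":0,"ay":0,"az":0,"claw":8.7}
    - {"tx":3.45,"ty":1.64,"tz":-0.25,"ax":0,"ay":0,"az":0,"claw":8.7}
    - {"tx":0,"ty":0,"tz":0,"ax":0,"ay":0,"az":0.121,"claw":8.7}
    - {"tx":0,"ty":0,"tz":0,"ax":0,"ay":0,"az":0.121,"claw":8.7}
    - {"tx":0,"ty":0,"tz":0,"ax":0,"ay":0,"az":0.121,"claw":8.7}
    - {"tx":0,"ty":0,"tz":0,"ax":0,"ay":0,"az":0.121,"claw":8.7}
    - {"tx":0,"ty":0,"tz":0,"ax":0,"ay":0,"az":0.121,"claw":8.7}
    - {"tx":0,"ty":0,"tz":0,"ax":0,"ay":0,"az":0.121,"claw":8.7}
    - {"tx":0,"ty":0,"tz":0,"ax":0,"ay":0,"az":0.121,"claw":8.7}
    - {"tx":0,"ty":0,"tz":0,"ax":0,"ay":0,"az":0.121,"claw":8.7}

```text
time_s: 1.87
tcp_pos: [0.5189, 0.2919, 0.2522]
ee_rot: [[0.302, -0.953, -0.001], [-0.953, -0.302, -0.0], [0.0, 0.001, -1.0]]
wrist_force: [-0.5, -0.7, 0.1]
gripper_width: 0.993
gripper_force: 0.0
```

Request:
drive_tool:
  rows:
    - {"tx":0,"ty":0,"tz":0,"ax":0,"ay":0,"az":0.121,"claw":8.7}
    - {"tx":0,"ty":0,"tz":0,"ax":0,"ay":0,"az":0.121,"claw":8.7}
    - {"tx":0,"ty":0,"tz":0,"ax":0,"ay":0,"az":0.121,"claw":8.7}
    - {"tx":0,"ty":0,"tz":0,"ax":0,"ay":0,"az":0.121,"claw":8.7}
    - {"tx":0,"ty":0,"tz":0,"ax":0,"ay":0,"az":0.121,"claw":8.7}
    - {"tx":0,"ty":0,"tz":0,"ax":0,"ay":0,"az":0,"claw":8.7}
    - {"tx":0,"ty":0,"tz":0,"ax":0,"ay":0,"az":0,"claw":8.7}

```text
time_s: 2.45
tcp_pos: [0.519, 0.292, 0.2524]
ee_rot: [[-0.285, -0.959, -0.0], [-0.959, 0.285, -0.0], [0.0, 0.0, -1.0]]
wrist_force: [-0.2, -0.4, -1.3]
gripper_width: 0.997
gripper_force: 0.0
```

```bash
python3 - <<'E'
from h import *
s=sense(); print(s["time_s"],np.round(s["tcp_pos"],4),np.round(s["ee_rot"],3).tolist(),np.round(s["joints"],1))
i,P=cloud("wrist"); np.savez("c_w1",i=i,P=P); cv2.imwrite("pics/w2.png",i[:,:,::-1])
for lo,hi in ((.122,.145),(.09,.122),(.05,.065)):
    m=(P[...,2]>lo)&(P[...,2]<hi)
    n,l,st,ce=cv2.connectedComponentsWithStats(m.astype(np.uint8))
    for k in range(1,n):
        if st[k,4]>150:
            q=P[l==k]; r=cv2.minAreaRect((q[:,:2]*1000).astype(np.float32))
            print(lo,st[k],np.round(ce[k]),np.round(np.median(q,0),4),np.round(r[0],1),np.round(r[1],1),round(r[2],1))
E
```

```text
2.45 [0.519  0.292  0.2524] [[-0.285, -0.959, -0.0], [-0.959, 0.285, -0.0], [0.0, 0.0, -1.0]] [ 44.9  18.1  -1.1  -0.  -70.8 -61.5]
0.122 [269 176  26  31 722] [281. 191.] [0.5155 0.2839 0.1318] [515.6 285.2] [24.3 21.2] 73.3
0.09 [265 102  30  31 704] [280. 117.] [0.4999 0.2274 0.1135] [499.9 227.6] [24.1 24.1] 4.4
0.09 [270 169  23  10 162] [281. 173.] [0.5127 0.2738 0.1063] [512.8 274.8] [ 3.3 19.7] 72.3
0.09 [269 233  28  27 578] [282. 246.] [0.5309 0.3395 0.1099] [531.3 342.3] [24.1 24.9] 40.3
0.05 [ 245   76   69  185 9219] [281. 161.] [0.5122 0.2671 0.0572] [516.  285.7] [190.7  66.2] 74.6
0.05 [ 420  117  126  175 9251] [482. 198.] [0.3192 0.3672 0.057 ] [326.1 385.6] [190.5  68.1] 62.2
0.05 [ 85 191  19  18 160] [ 96. 198.] [0.7075 0.2528 0.0568] [710.  253.9] [10. 17.] 5.2
```

View pics/w2.png

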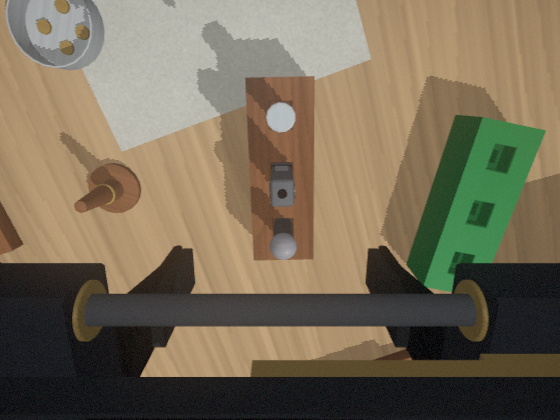

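The wrist view shows the tester's square top at (281,191), between the torch (281,117) and the punch (282,246). Its axis is at (0.5158, 0.2855), with the block's long axis at about 74.6°. I'll descend and grip.

Request:
drive_tool:
  rows:
    - {"tx":0.7,"ty":0.13,"tz":0,"ax":0,"ay":0,"az":-0.02,"claw":8.7}
    - {"tx":0,"ty":0,"tz":3,"ax":0,"ay":0,"az":0,"claw":8.7}
    - {"tx":0,"ty":0,"tz":3,"ax":0,"ay":0,"az":0,"claw":8.7}
    - {"tx":0,"ty":0,"tz":3,"ax":0,"ay":0,"az":0,"claw":8.7}
    - {"tx":0,"ty":0,"tz":3,"ax":0,"ay":0,"az":0,"claw":8.7}
    - {"tx":0,"ty":0,"tz":3,"ax":0,"ay":0,"az":0,"claw":8.7}
    - {"tx":0,"ty":0,"tz":2,"ax":0,"ay":0,"az":0,"claw":8.7}
    - {"tx":0,"ty":0,"tz":1.2,"ax":0,"ay":0,"az":0,"claw":8.7}
    - {"tx":0,"ty":0,"tz":0,"ax":0,"ay":0,"az":0,"claw":8.7}
    - {"tx":0,"ty":0,"tz":0,"ax":0,"ay":0,"az":0,"claw":8.7}

```text
time_s: 3.33
tcp_pos: [0.5157, 0.2853, 0.0703]
ee_rot: [[-0.267, -0.964, -0.001], [-0.964, 0.267, -0.001], [0.001, 0.0, -1.0]]
wrist_force: [0.5, 0.2, 0.2]
gripper_width: 1.002
gripper_force: 0.0
```

Request:
drive_tool:
  rows:
    - {"tx":0,"ty":0,"tz":0,"ax":0,"ay":0,"az":0,"claw":4}
    - {"tx":0,"ty":0,"tz":0,"ax":0,"ay":0,"az":0,"claw":2.6}
    - {"tx":0,"ty":0,"tz":0,"ax":0,"ay":0,"az":0,"claw":1.2}
    - {"tx":0,"ty":0,"tz":0,"ax":0,"ay":0,"az":0,"claw":1.2}
    - {"tx":0,"ty":0,"tz":0,"ax":0,"ay":0,"az":0,"claw":1.2}
    - {"tx":0,"ty":0,"tz":0,"ax":0,"ay":0,"az":0,"claw":1.2}
    - {"tx":0,"ty":0,"tz":0,"ax":0,"ay":0,"az":0,"claw":1.2}
    - {"tx":0,"ty":0,"tz":0,"ax":0,"ay":0,"az":0,"claw":1.2}
    - {"tx":0,"ty":0,"tz":0,"ax":0,"ay":0,"az":0,"claw":1.2}
    - {"tx":0,"ty":0,"tz":0,"ax":0,"ay":0,"az":0,"claw":1.2}

```text
time_s: 4.17
tcp_pos: [0.5158, 0.2857, 0.0705]
ee_rot: [[-0.269, -0.963, -0.0], [-0.963, 0.269, -0.0], [0.0, 0.0, -1.0]]
wrist_force: [0.5, 1.0, 0.2]
gripper_width: 0.326
gripper_force: 0.0
```

Request:
drive_tool:
  rows:
    - {"tx":0,"ty":0,"tz":0,"ax":0,"ay":0,"az":0,"claw":0}
    - {"tx":0,"ty":0,"tz":0,"ax":0,"ay":0,"az":0,"claw":0}
    - {"tx":0,"ty":0,"tz":0,"ax":0,"ay":0,"az":0,"claw":0}
    - {"tx":0,"ty":0,"tz":0,"ax":0,"ay":0,"az":0,"claw":0}
    - {"tx":0,"ty":0,"tz":0,"ax":0,"ay":0,"az":0,"claw":0}
    - {"tx":0,"ty":0,"tz":0,"ax":0,"ay":0,"az":0,"claw":0}

```text
time_s: 4.67
tcp_pos: [0.5158, 0.2857, 0.0705]
ee_rot: [[-0.269, -0.963, -0.0], [-0.963, 0.269, -0.0], [0.0, 0.0, -1.0]]
wrist_force: [0.4, 0.3, 0.2]
gripper_width: 0.228
gripper_force: 30.0
```

Request:
drive_tool:
  rows:
    - {"tx":0,"ty":0,"tz":-0.8,"ax":0,"ay":0,"az":0,"claw":0}
    - {"tx":0,"ty":0,"tz":-1.6,"ax":0,"ay":0,"az":0,"claw":0}
    - {"tx":0,"ty":0,"tz":-1.6,"ax":0,"ay":0,"az":0,"claw":0}
    - {"tx":0,"ty":0,"tz":-2,"ax":0,"ay":0,"az":0,"claw":0}
    - {"tx":0,"ty":0,"tz":-2,"ax":0,"ay":0,"az":0,"claw":0}
    - {"tx":0,"ty":0,"tz":-2,"ax":0,"ay":0,"az":0,"claw":0}
    - {"tx":0,"ty":0,"tz":-2,"ax":0,"ay":0,"az":0,"claw":0}
    - {"tx":0,"ty":0,"tz":-2,"ax":0,"ay":0,"az":0,"claw":0}
    - {"tx":0,"ty":0,"tz":-2,"ax":0,"ay":0,"az":0,"claw":0}
    - {"tx":0,"ty":0,"tz":0,"ax":0,"ay":0,"az":0,"claw":0}

```text
time_s: 5.5
tcp_pos: [0.5177, 0.2868, 0.2359]
ee_rot: [[-0.268, -0.963, 0.008], [-0.963, 0.268, 0.005], [-0.007, -0.006, -1.0]]
wrist_force: [0.2, 0.1, -0.4]
gripper_width: 0.228
gripper_force: 30.0
```

Request:
drive_tool:
  rows:
    - {"tx":2,"ty":-0.8,"tz":0,"ax":0,"ay":0,"az":0,"claw":0}
    - {"tx":2.8,"ty":-1.2,"tz":0,"ax":0,"ay":0,"az":0,"claw":0}
    - {"tx":2.8,"ty":-1.2,"tz":0,"ax":0,"ay":0,"az":0,"claw":0}
    - {"tx":2.8,"ty":-1.2,"tz":0,"ax":0,"ay":0,"az":0,"claw":0}
    - {"tx":2.8,"ty":-1.2,"tz":0,"ax":0,"ay":0,"az":0,"claw":0}
    - {"tx":2.8,"ty":-1.2,"tz":0,"ax":0,"ay":0,"az":0,"claw":0}
    - {"tx":2.2,"ty":-0.8,"tz":0,"ax":0,"ay":0,"az":0,"claw":0}
    - {"tx":0,"ty":0,"tz":0,"ax":0,"ay":0,"az":0,"claw":0}
    - {"tx":0,"ty":0,"tz":0,"ax":0,"ay":0,"az":0,"claw":0}
    - {"tx":0,"ty":0,"tz":0,"ax":0,"ay":0,"az":0,"claw":0}

```text
time_s: 6.33
tcp_pos: [0.5399, 0.0902, 0.2302]
ee_rot: [[-0.269, -0.963, -0.001], [-0.963, 0.269, 0.0], [0.0, 0.001, -1.0]]
wrist_force: [1.0, -0.8, -0.7]
gripper_width: 0.227
gripper_force: 30.0
```

```bash
python3 - <<'E'
from h import *
s=sense(); print(s["time_s"],np.round(s["tcp_pos"],4),np.round(s["ee_rot"],3).tolist(),s["gripper_width"],s["wrist_force"])
i,P=cloud("wrist"); np.savez("c_w2",i=i,P=P); cv2.imwrite("pics/w3.png",i[:,:,::-1])
for lo,hi in ((.0045,.03),):
    m=(P[...,2]>lo)&(P[...,2]<hi)
    n,l,st,ce=cv2.connectedComponentsWithStats(m.astype(np.uint8))
    for k in range(1,n):
        if st[k,4]>150:
            q=P[l==k]; r=cv2.minAreaRect((q[:,:2]*1000).astype(np.float32))
            print(lo,st[k],np.round(ce[k]),np.round(np.median(q,0),4),np.round(r[0],1),np.round(r[1],1),round(r[2],1))
m=abs(P[...,2])<.004; print("table",np.nanmedian(P[m][:,2]))
E
```

```text
6.3333 [0.5399 0.0902 0.2302] [[-0.269, -0.963, -0.001], [-0.963, 0.269, 0.0], [0.0, 0.001, -1.0]] 0.22702090169527323 [ 1.00778153 -0.79169474 -0.68563946]
0.0045 [ 75   1  60 114 998] [120.  64.] [ 0.659  -0.0595  0.0179] [665.3 -69.8] [104.4  23.1] 89.0
0.0045 [353  29  87  90 928] [402.  71.] [0.3829 0.0182 0.0113] [398.1  20.8] [84.6 85.4] 74.3
0.0045 [ 245   88   64   68 2177] [277. 122.] [0.5272 0.0326 0.0082] [527.3  33.7] [40.1 60.1] 25.8
0.0045 [ 101  166   83   79 1872] [139. 207.] [0.708  0.0788 0.0197] [693.4  78.5] [83.2 83.5] 80.3
0.0045 [   0  203   48   91 2064] [ 17. 261.] [0.8563 0.105  0.0206] [867.6  94.1] [119.6  28.9] 89.0
0.0045 [319 248  58  10 487] [347. 252.] [0.4894 0.1941 0.0177] [489.3 194.3] [ 1.9 62.7] 74.7
0.0045 [498 279  53  15 488] [521. 287.] [0.3014 0.2949 0.0154] [288.2 298.9] [20.3 62.4] 81.1
0.0045 [  18  327   74   50 2333] [ 55. 352.] [0.8682 0.2296 0.0218] [879.6 232.4] [103.   51.9] 89.4
0.0045 [468 327  32  47 699] [483. 347.] [0.3533 0.3664 0.0191] [352.4 364.3] [69.8  3.7] 62.1
table 0.000849519532863996
```

View pics/w3.png

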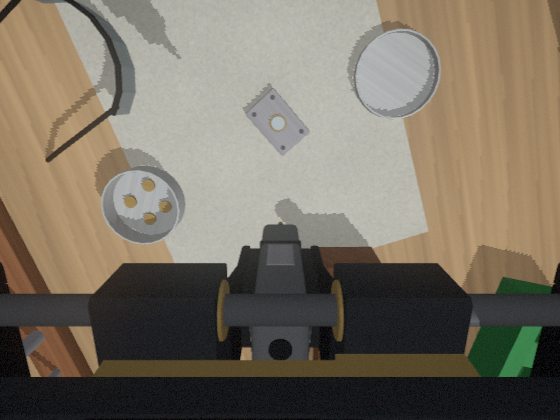

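The wrist view shows the tester held upright at (280,260). The plate is at (277,122) with its stone at its middle, which puts the plate centre at (0.5273, 0.0337). I'll go over it and come down.

Request:
drive_tool:
  rows:
    - {"tx":2.0,"ty":-0.1,"tz":0,"ax":0,"ay":0,"az":0,"claw":0}
    - {"tx":2.0,"ty":-0.1,"tz":1,"ax":0,"ay":0,"az":0,"claw":0}
    - {"tx":1.78,"ty":-0.11,"tz":2,"ax":0,"ay":0,"az":0,"claw":0}
    - {"tx":0,"ty":0,"tz":3,"ax":0,"ay":0,"az":0,"claw":0}
    - {"tx":0,"ty":0,"tz":3,"ax":0,"ay":0,"az":0,"claw":0}
    - {"tx":0,"ty":0,"tz":2.5,"ax":0,"ay":0,"az":0,"claw":0}
    - {"tx":0,"ty":0,"tz":1.5,"ax":0,"ay":0,"az":0,"claw":0}
    - {"tx":0,"ty":0,"tz":1.0,"ax":0,"ay":0,"az":0,"claw":0}
    - {"tx":0,"ty":0,"tz":0,"ax":0,"ay":0,"az":0,"claw":0}
    - {"tx":0,"ty":0,"tz":0,"ax":0,"ay":0,"az":0,"claw":0}

```text
time_s: 7.22
tcp_pos: [0.528, 0.0342, 0.0907]
ee_rot: [[-0.267, -0.964, 0.0], [-0.964, 0.267, -0.0], [0.0, -0.0, -1.0]]
wrist_force: [0.7, -0.2, -0.9]
gripper_width: 0.226
gripper_force: 30.0
```

```bash
python3 - <<'E'
from h import *
s=sense(); print(s["time_s"],np.round(s["tcp_pos"],4),np.round(s["wrist_force"],2))
ims=[]
for n,c in (("scene",(297,225)),("side",(290,235))):
    i,P=cloud(n); u,v=c
    ims.append(cv2.resize(i[v-40:v+40,u-40:u+40],(400,400),interpolation=cv2.INTER_CUBIC))
cv2.imwrite("pics/t1.png",np.hstack(ims)[:,:,::-1])
E
```

```text
7.2167 [0.528  0.0342 0.0907] [ 0.69 -0.18 -0.91]
```

View pics/t1.png

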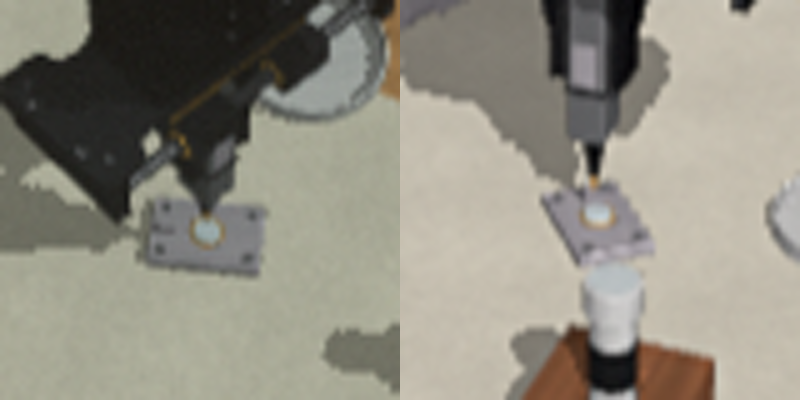

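Both views show the brass tip straight above the stone: scene crop tip (207,212) over stone (207,231), side crop tip (595,187) over stone (598,214). I'll come down gently.

Request:
drive_tool:
  rows:
    - {"tx":0,"ty":0,"tz":0.5,"ax":0,"ay":0,"az":0,"claw":0}
    - {"tx":0,"ty":0,"tz":0.4,"ax":0,"ay":0,"az":0,"claw":0}
    - {"tx":0,"ty":0,"tz":0.1,"ax":0,"ay":0,"az":0,"claw":0}
    - {"tx":0,"ty":0,"tz":0.1,"ax":0,"ay":0,"az":0,"claw":0}
    - {"tx":0,"ty":0,"tz":0.1,"ax":0,"ay":0,"az":0,"claw":0}
    - {"tx":0,"ty":0,"tz":0.1,"ax":0,"ay":0,"az":0,"claw":0}
    - {"tx":0,"ty":0,"tz":0.1,"ax":0,"ay":0,"az":0,"claw":0}
    - {"tx":0,"ty":0,"tz":0.1,"ax":0,"ay":0,"az":0,"claw":0}
    - {"tx":0,"ty":0,"tz":0,"ax":0,"ay":0,"az":0,"claw":0}

```text
time_s: 8.07
tcp_pos: [0.5277, 0.0334, 0.0757]
ee_rot: [[-0.269, -0.963, 0.0], [-0.963, 0.269, -0.0], [-0.0, -0.0, -1.0]]
wrist_force: [-0.7, -0.4, 0.5]
gripper_width: 0.228
gripper_force: 30.0
```

Request:
drive_tool:
  rows:
    - {"tx":0,"ty":0,"tz":0,"ax":0,"ay":0,"az":0,"claw":0}
    - {"tx":0,"ty":0,"tz":0,"ax":0,"ay":0,"az":0,"claw":0}

```text
time_s: 8.23
tcp_pos: [0.5277, 0.0335, 0.0758]
ee_rot: [[-0.269, -0.963, 0.0], [-0.963, 0.269, 0.0], [-0.0, -0.0, -1.0]]
wrist_force: [0.2, -0.5, 0.5]
gripper_width: 0.227
gripper_force: 30.0
```

Request:
drive_tool:
  rows:
    - {"tx":0,"ty":0,"tz":0.05,"ax":0,"ay":0,"az":0,"claw":0}
    - {"tx":0,"ty":0,"tz":0.05,"ax":0,"ay":0,"az":0,"claw":0}
    - {"tx":0,"ty":0,"tz":0.05,"ax":0,"ay":0,"az":0,"claw":0}
    - {"tx":0,"ty":0,"tz":0,"ax":0,"ay":0,"az":0,"claw":0}
    - {"tx":0,"ty":0,"tz":0,"ax":0,"ay":0,"az":0,"claw":0}
    - {"tx":0,"ty":0,"tz":0,"ax":0,"ay":0,"az":0,"claw":0}

```text
time_s: 8.73
tcp_pos: [0.5277, 0.0335, 0.0742]
ee_rot: [[-0.269, -0.963, 0.0], [-0.963, 0.269, 0.0], [-0.0, -0.0, -1.0]]
wrist_force: [-1.5, -0.5, 1.8]
gripper_width: 0.231
gripper_force: 30.0
```

Request:
drive_tool:
  rows:
    - {"tx":0,"ty":0,"tz":0,"ax":0,"ay":0,"az":0,"claw":0}
    - {"tx":0,"ty":0,"tz":0,"ax":0,"ay":0,"az":0,"claw":0}
    - {"tx":0,"ty":0,"tz":0,"ax":0,"ay":0,"az":0,"claw":0}
    - {"tx":0,"ty":0,"tz":0,"ax":0,"ay":0,"az":0,"claw":0}
    - {"tx":0,"ty":0,"tz":0,"ax":0,"ay":0,"az":0,"claw":0}

```text
time_s: 9.15
tcp_pos: [0.5277, 0.0335, 0.0741]
ee_rot: [[-0.269, -0.963, 0.0], [-0.963, 0.269, 0.0], [-0.0, -0.0, -1.0]]
wrist_force: [0.5, -0.1, 1.7]
gripper_width: 0.228
gripper_force: 30.0
```

Request:
drive_tool:
  rows:
    - {"tx":0,"ty":0,"tz":0,"ax":0,"ay":0,"az":0,"claw":0}
    - {"tx":0,"ty":0,"tz":0,"ax":0,"ay":0,"az":0,"claw":0}
    - {"tx":0,"ty":0,"tz":0,"ax":0,"ay":0,"az":0,"claw":0}
    - {"tx":0,"ty":0,"tz":0,"ax":0,"ay":0,"az":0,"claw":0}
    - {"tx":0,"ty":0,"tz":0,"ax":0,"ay":0,"az":0,"claw":0}

```text
time_s: 9.57
tcp_pos: [0.5277, 0.0335, 0.0741]
ee_rot: [[-0.269, -0.963, 0.0], [-0.963, 0.269, 0.0], [-0.0, -0.0, -1.0]]
wrist_force: [0.7, -0.6, 3.0]
gripper_width: 0.223
gripper_force: 30.0
```

```bash
python3 - <<'E'
from h import *
F=[]
for k in range(6):
    capture("scene"); s=sense(); F.append(s["wrist_force"])
print(s["time_s"],np.round(s["tcp_pos"],4),np.round(np.mean(F,0),2),np.round(np.std(F,0),2))
E
```

```text
9.8667 [0.5277 0.0335 0.0741] [-0.17 -0.15  2.21] [0.28 0.52 0.52]
```

The force is about 3.1 N including the tester's weight, so the probe is roughly 3 mm in, held for over a second. I'll lift and go to look at the ring.

Request:
drive_tool:
  rows:
    - {"tx":0,"ty":0,"tz":-0.5,"ax":0,"ay":0,"az":0,"claw":0}
    - {"tx":0,"ty":0,"tz":-1.5,"ax":0,"ay":0,"az":0,"claw":0}
    - {"tx":0,"ty":0,"tz":-2.6,"ax":0,"ay":0,"az":0,"claw":0}
    - {"tx":0,"ty":0,"tz":-3,"ax":0,"ay":0,"az":0,"claw":0}
    - {"tx":0,"ty":0,"tz":-3,"ax":0,"ay":0,"az":0,"claw":0}
    - {"tx":0,"ty":0,"tz":-3,"ax":0,"ay":0,"az":0,"claw":0}
    - {"tx":0,"ty":0,"tz":-3,"ax":0,"ay":0,"az":0,"claw":0}
    - {"tx":0,"ty":0,"tz":-2.5,"ax":0,"ay":0,"az":0,"claw":0}
    - {"tx":0,"ty":0,"tz":-1.5,"ax":0,"ay":0,"az":0,"claw":0}
    - {"tx":0,"ty":0,"tz":0,"ax":0,"ay":0,"az":0,"claw":0}

```text
time_s: 10.7
tcp_pos: [0.5288, 0.0338, 0.2837]
ee_rot: [[-0.268, -0.963, 0.007], [-0.963, 0.268, 0.002], [-0.004, -0.006, -1.0]]
wrist_force: [0.1, -0.5, -1.1]
gripper_width: 0.229
gripper_force: 30.0
```

Request:
drive_tool:
  rows:
    - {"tx":1.5,"ty":-0.75,"tz":0,"ax":0,"ay":0,"az":0,"claw":0}
    - {"tx":2.6,"ty":-1.4,"tz":0,"ax":0,"ay":0,"az":0,"claw":0}
    - {"tx":3,"ty":-1.5,"tz":0,"ax":0,"ay":0,"az":0,"claw":0}
    - {"tx":3,"ty":-1.5,"tz":0,"ax":0,"ay":0,"az":0,"claw":0}
    - {"tx":3,"ty":-1.5,"tz":0,"ax":0,"ay":0,"az":0,"claw":0}
    - {"tx":2.6,"ty":-1.4,"tz":0,"ax":0,"ay":0,"az":0,"claw":0}
    - {"tx":2,"ty":-1,"tz":0,"ax":0,"ay":0,"az":0,"claw":0}
    - {"tx":0.8,"ty":-0.5,"tz":0,"ax":0,"ay":0,"az":0,"claw":0}
    - {"tx":0,"ty":0,"tz":0,"ax":0,"ay":0,"az":0,"claw":0}
    - {"tx":0,"ty":0,"tz":0,"ax":0,"ay":0,"az":0,"claw":0}

```text
time_s: 11.53
tcp_pos: [0.5692, -0.1702, 0.2783]
ee_rot: [[-0.27, -0.963, -0.003], [-0.963, 0.27, 0.001], [-0.0, 0.003, -1.0]]
wrist_force: [0.2, -0.7, -0.9]
gripper_width: 0.23
gripper_force: 30.0
```

```bash
cat > stone.py <<'E'
from h import *
import sys
s=sense(); print(s["time_s"],np.round(s["tcp_pos"],4),np.round(s["ee_rot"],3).tolist(),np.round(s["joints"],1))
i,P=cloud("wrist"); np.savez("c_w3",i=i,P=P)
m=(P[...,2]>.108)&(P[...,2]<.14)&(abs(P[...,0]-.56)<.06)&(P[...,1]<-.2)&(P[...,1]>-.32)
hs=cv2.cvtColor(i,cv2.COLOR_RGB2HSV)
pale=m&(hs[...,1]<60)&(hs[...,2]>140)
n,l,st,ce=cv2.connectedComponentsWithStats(pale.astype(np.uint8))
for k in range(1,n):
    if st[k,4]>40:
        q=P[l==k]; c=np.median(q,0); q=q[abs(q[:,2]-c[2])<.006]; q0=q.mean(0); U,S,V=np.linalg.svd(q-q0); nn=V[2]*np.sign(V[2,2])
        r=(q-q0)@V.T
        print(st[k],np.round(ce[k]),"mean",np.round(q0,4),"n",np.round(nn,3),"lean",round(np.degrees(np.arccos(nn[2])),1),"ext",np.round((np.ptp(r,axis=0))*1e3,1),"mid",np.round(q0+((r.max(0)+r.min(0))/2*[1,1,0])@V,4),"rms",round(r[:,2].std()*1e3,2))
u,v=np.nonzero(m)[1].mean(),np.nonzero(m)[0].mean(); print(u,v,m.sum())
x,y=int(u),int(v); x=min(max(x,80),480); y=min(max(y,60),360)
cv2.imwrite(f"pics/{sys.argv[1]}.png",cv2.resize(i[y-60:y+60,x-80:x+80],(800,600),interpolation=cv2.INTER_CUBIC)[:,:,::-1])
E
python3 stone.py v1
```

```text
11.5333 [ 0.5692 -0.1702  0.2783] [[-0.27, -0.963, -0.003], [-0.963, 0.27, 0.001], [-0.0, 0.003, -1.0]] [ -1.1  17.2   1.4  -0.1 -74.3 -14.6]
[262  68  25  25 387] [274.  80.] mean [ 0.5474 -0.2644  0.1258] n [-0.218 -0.083  0.972] lean 13.5 ext [19.6 14.7  5.2] mid [ 0.547  -0.2645  0.1257] rms 0.84
268.4124629080119 85.1973293768546 674
```

View pics/v1.png

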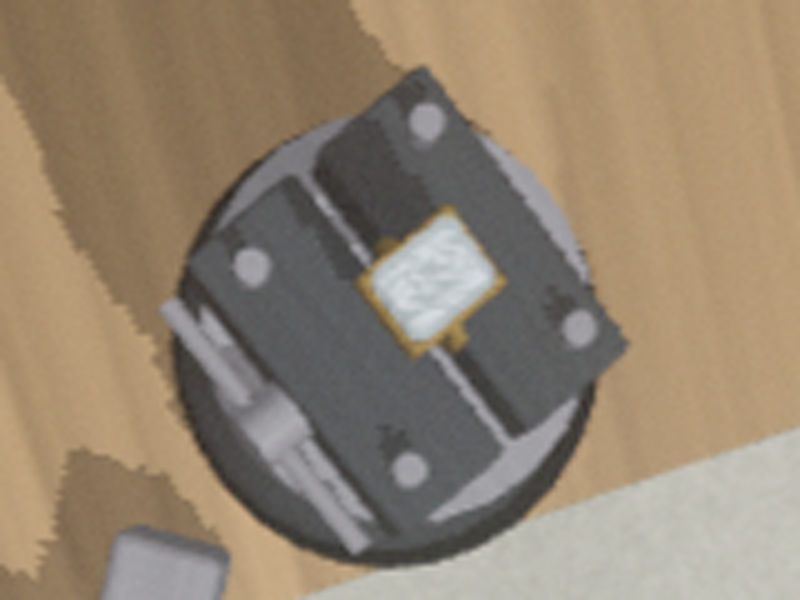

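The crop shows the jaws with the ring's pale stone in its brass setting at (433,280). I'll refine the normal using the larger jaw plane and averaged captures.

```bash
cat > jaw.py <<'E'
from h import *
def fit(q):
    for _ in range(8):
        c=q.mean(0); V=np.linalg.svd(q-c,full_matrices=False)[2]; r=(q-c)@V[2]; q=q[abs(r)<max(.0012,1.5*r.std())]
    n=V[2]*np.sign(V[2,2]); return c,n,len(q),r.std(),V
J=[];S=[]
for k in range(6):
    i,P=cloud("wrist"); hs=cv2.cvtColor(i,cv2.COLOR_RGB2HSV)
    near=(np.linalg.norm(P[...,:2]-[.548,-.264],axis=-1)<.045)
    # jaw plane: RANSAC-free start from the plane 24.5 mm below the stone
    n=np.array([-.218,-.083,.972]);c=np.array([.547,-.2645,.1257])
    for _ in range(3):
        h=(P-c)@n
        cj,n2,N,sd,_V=fit(P[near&(abs(h+.0245)<.006)]); n=n2
    J.append(np.r_[n,N,sd*1e3,(c-cj)@n*1e3])
    st=near&(abs((P-c)@n)<.002)&(hs[...,1]<70)&(hs[...,2]>120)
    l,lab,stt,ce=cv2.connectedComponentsWithStats(st.astype(np.uint8)); b=1+stt[1:,4].argmax()
    q=P[lab==b]; cs,ns,N,sd,V=fit(q)
    e1=np.array(V[0]); b2=q-cs; pl=b2-np.outer(b2@n,n)
    ex=np.cross([0,1,0],n);ex/=np.linalg.norm(ex);ey=np.cross(n,ex)
    r=cv2.minAreaRect(np.c_[b2@ex,b2@ey].astype(np.float32)*1000)
    mid=cs+(r[0][0]*ex+r[0][1]*ey)/1000
    S.append(np.r_[mid,ns,N,r[1],r[2]])
J=np.array(J);S=np.array(S)
np.set_printoptions(suppress=True,precision=4)
print("jaw",J.mean(0),J[:,:3].std(0)); print("stone",S.mean(0),S[:,:3].std(0))
nj=J[:,:3].mean(0);nj/=np.linalg.norm(nj); m=S[:,:3].mean(0)
print("lean",np.degrees(np.arccos(nj[2])),"ball centre",m-.0775*nj,"lean dir",np.degrees(np.arctan2(nj[1],nj[0])))
E
python3 jaw.py
```

```text
jaw [  -0.188    -0.0773    0.9791 2897.        0.5739   24.3199] [0.0009 0.0005 0.0002]
stone [  0.5473  -0.2646   0.1259  -0.1934  -0.077    0.978  326.      19.0953
  14.8983  21.0567] [0.0001 0.0001 0.    ]
lean 11.730076691014519 ball centre [ 0.5619 -0.2586  0.05  ] lean dir -157.64734304329335
```

```bash
cat > go.py <<'E'
from h import *
from scipy.spatial.transform import Rotation as Ro
import sys
n=np.array([-.190,-.0772,.979]);n/=np.linalg.norm(n); st=np.array([.5473,-.2646,.1259])
s=sense(); R=np.array(s["ee_rot"]);p=np.array(s["tcp_pos"]); z=R[:,2]
w=np.cross(z,-n); a=np.arctan2(np.linalg.norm(w),z@-n); w=w/np.linalg.norm(w)*a
R2=Ro.from_rotvec(w).as_matrix()@R
print("tool rotvec",np.round(R.T@w,4),"now",np.round(p,4),s["time_s"])
for h in (.0661+.025,.0661,.0631): print(h,"shift cm in turned tool frame",np.round(R2.T@(st+n*h-p)*100,2))
F=np.mean([(capture("side"),sense()["wrist_force"])[1] for _ in range(4)],0);print("force",F.round(2),"along n",round(F@n,2))
E
python3 go.py
```

```text
tool rotvec [ 0.1632 -0.1258 -0.    ] now [ 0.5698 -0.1695  0.2803] 11.8833
0.09110000000000001 shift cm in turned tool frame [11.62  2.04  4.84]
0.0661 shift cm in turned tool frame [11.62  2.04  7.34]
0.0631 shift cm in turned tool frame [11.62  2.04  7.64]
force [-0.09  0.22 -1.3 ] along n -1.28
```

Request:
drive_tool:
  rows:
    - {"tx":0,"ty":0,"tz":0,"ax":0.0816,"ay":-0.0629,"az":0,"claw":0}
    - {"tx":0,"ty":0,"tz":0,"ax":0.0816,"ay":-0.0629,"az":0,"claw":0}
    - {"tx":2,"ty":0.4,"tz":0,"ax":0,"ay":0,"az":0,"claw":0}
    - {"tx":2.8,"ty":0.5,"tz":0,"ax":0,"ay":0,"az":0,"claw":0}
    - {"tx":2.8,"ty":0.5,"tz":0,"ax":0,"ay":0,"az":0,"claw":0}
    - {"tx":2.4,"ty":0.4,"tz":0,"ax":0,"ay":0,"az":0,"claw":0}
    - {"tx":1.6,"ty":0.24,"tz":1.2,"ax":0,"ay":0,"az":0,"claw":0}
    - {"tx":0,"ty":0,"tz":2,"ax":0,"ay":0,"az":0,"claw":0}
    - {"tx":0,"ty":0,"tz":1.2,"ax":0,"ay":0,"az":0,"claw":0}
    - {"tx":0,"ty":0,"tz":0,"ax":0,"ay":0,"az":0,"claw":0}

```text
time_s: 12.92
tcp_pos: [0.5274, -0.2721, 0.2158]
ee_rot: [[-0.259, -0.948, 0.184], [-0.958, 0.276, 0.079], [-0.126, -0.156, -0.98]]
wrist_force: [-0.2, 0.3, -0.6]
gripper_width: 0.231
gripper_force: 30.0
```

Request:
drive_tool:
  rows:
    - {"tx":0,"ty":0,"tz":0,"ax":0,"ay":0,"az":0,"claw":0}
    - {"tx":0,"ty":0,"tz":0,"ax":0,"ay":0,"az":0,"claw":0}

```text
time_s: 13.08
tcp_pos: [0.5297, -0.2728, 0.2203]
ee_rot: [[-0.256, -0.948, 0.191], [-0.959, 0.274, 0.076], [-0.124, -0.164, -0.979]]
wrist_force: [-0.1, -0.1, 0.3]
gripper_width: 0.229
gripper_force: 30.0
```

```bash
python3 go.py; python3 - <<'E'
from h import *
ims=[]
for n,c in (("scene",(200,160)),("side",(291,145))):
    i,P=cloud(n); u,v=c
    ims.append(cv2.resize(i[v-40:v+40,u-40:u+40],(400,400),interpolation=cv2.INTER_CUBIC))
cv2.imwrite("pics/t2.png",np.hstack(ims)[:,:,::-1])
E
```

```text
tool rotvec [-0.0015 -0.001  -0.    ] now [ 0.5297 -0.2728  0.2203] 13.0833
0.09110000000000001 shift cm in turned tool frame [-0.05  0.09  0.53]
0.0661 shift cm in turned tool frame [-0.05  0.09  3.03]
0.0631 shift cm in turned tool frame [-0.05  0.09  3.33]
force [-0.1   0.24 -1.16] along n -1.13
```

View pics/t2.png

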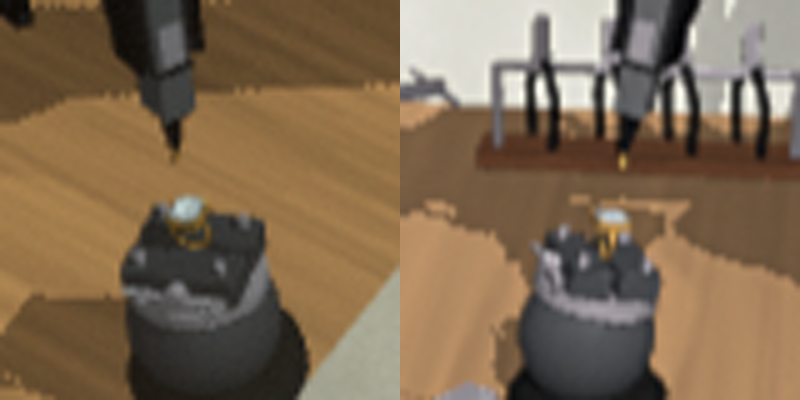

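The scene crop has the tip at (174,155); its axis extended meets the stone at (187,210). The side crop has the tip at (623,163) extending to (609,215), against the stone at (612,215). It lines up, so I'll advance.

Request:
drive_tool:
  rows:
    - {"tx":-0.05,"ty":0.09,"tz":0.8,"ax":0,"ay":0,"az":0,"claw":0}
    - {"tx":0,"ty":0,"tz":0.8,"ax":0,"ay":0,"az":0,"claw":0}
    - {"tx":0,"ty":0,"tz":0.6,"ax":0,"ay":0,"az":0,"claw":0}
    - {"tx":0,"ty":0,"tz":0,"ax":0,"ay":0,"az":0,"claw":0}
    - {"tx":0,"ty":0,"tz":0,"ax":0,"ay":0,"az":0,"claw":0}
    - {"tx":0,"ty":0,"tz":0,"ax":0,"ay":0,"az":0,"claw":0}
    - {"tx":0,"ty":0,"tz":0,"ax":0,"ay":0,"az":0,"claw":0}

```text
time_s: 13.97
tcp_pos: [0.5328, -0.2703, 0.1979]
ee_rot: [[-0.257, -0.948, 0.19], [-0.958, 0.275, 0.076], [-0.125, -0.163, -0.979]]
wrist_force: [0.4, -0.2, -1.9]
gripper_width: 0.226
gripper_force: 30.0
```

```bash
python3 go.py
```

```text
tool rotvec [-0.0005 -0.0006 -0.    ] now [ 0.5328 -0.2703  0.1979] 13.9667
0.09110000000000001 shift cm in turned tool frame [-0.02 -0.05 -1.74]
0.0661 shift cm in turned tool frame [-0.02 -0.05  0.76]
0.0631 shift cm in turned tool frame [-0.02 -0.05  1.06]
force [ 0.24 -0.25 -1.53] along n -1.52
```

Request:
drive_tool:
  rows:
    - {"tx":-0.02,"ty":-0.05,"tz":0.3,"ax":0,"ay":0,"az":0,"claw":0}
    - {"tx":0,"ty":0,"tz":0.2,"ax":0,"ay":0,"az":0,"claw":0}
    - {"tx":0,"ty":0,"tz":0.1,"ax":0,"ay":0,"az":0,"claw":0}
    - {"tx":0,"ty":0,"tz":0.1,"ax":0,"ay":0,"az":0,"claw":0}
    - {"tx":0,"ty":0,"tz":0.1,"ax":0,"ay":0,"az":0,"claw":0}
    - {"tx":0,"ty":0,"tz":0.1,"ax":0,"ay":0,"az":0,"claw":0}
    - {"tx":0,"ty":0,"tz":0,"ax":0,"ay":0,"az":0,"claw":0}
    - {"tx":0,"ty":0,"tz":0,"ax":0,"ay":0,"az":0,"claw":0}
    - {"tx":0,"ty":0,"tz":0,"ax":0,"ay":0,"az":0,"claw":0}

```text
time_s: 14.92
tcp_pos: [0.5346, -0.2694, 0.189]
ee_rot: [[-0.257, -0.948, 0.19], [-0.958, 0.275, 0.077], [-0.125, -0.162, -0.979]]
wrist_force: [-1.0, 1.0, 1.1]
gripper_width: 0.227
gripper_force: 30.0
```

```bash
python3 go.py
```

```text
tool rotvec [ 0.0003 -0.0005  0.    ] now [ 0.5346 -0.2694  0.189 ] 14.9167
0.09110000000000001 shift cm in turned tool frame [ 0.   -0.04 -2.65]
0.0661 shift cm in turned tool frame [ 0.   -0.04 -0.15]
0.0631 shift cm in turned tool frame [ 0.   -0.04  0.15]
force [-1.45  0.58  0.9 ] along n 1.11
```

Request:
drive_tool:
  rows:
    - {"tx":0,"ty":0,"tz":0.05,"ax":0,"ay":0,"az":0,"claw":0}
    - {"tx":0,"ty":0,"tz":0.05,"ax":0,"ay":0,"az":0,"claw":0}
    - {"tx":0,"ty":0,"tz":0,"ax":0,"ay":0,"az":0,"claw":0}
    - {"tx":0,"ty":0,"tz":0,"ax":0,"ay":0,"az":0,"claw":0}
    - {"tx":0,"ty":0,"tz":0,"ax":0,"ay":0,"az":0,"claw":0}
    - {"tx":0,"ty":0,"tz":0,"ax":0,"ay":0,"az":0,"claw":0}
    - {"tx":0,"ty":0,"tz":0,"ax":0,"ay":0,"az":0,"claw":0}
    - {"tx":0,"ty":0,"tz":0,"ax":0,"ay":0,"az":0,"claw":0}

```text
time_s: 15.78
tcp_pos: [0.5349, -0.2693, 0.1879]
ee_rot: [[-0.257, -0.948, 0.19], [-0.958, 0.275, 0.077], [-0.125, -0.162, -0.979]]
wrist_force: [-1.7, 0.3, 1.3]
gripper_width: 0.23
gripper_force: 30.0
```

```bash
python3 go.py; python3 - <<'E'
from h import *
ims=[]
for n,c in (("scene",(200,160)),("side",(291,145))):
    i,P=cloud(n); u,v=c
    ims.append(cv2.resize(i[v-20:v+25,u-30:u+15],(400,400),interpolation=cv2.INTER_CUBIC))
cv2.imwrite("pics/t3.png",np.hstack(ims)[:,:,::-1])
E
```

```text
tool rotvec [ 0.0003 -0.0005 -0.    ] now [ 0.5349 -0.2693  0.1879] 15.7833
0.09110000000000001 shift cm in turned tool frame [ 0.   -0.04 -2.77]
0.0661 shift cm in turned tool frame [ 0.   -0.04 -0.27]
0.0631 shift cm in turned tool frame [ 0.   -0.04  0.03]
force [-1.66  0.59  1.27] along n 1.51
```

View pics/t3.png

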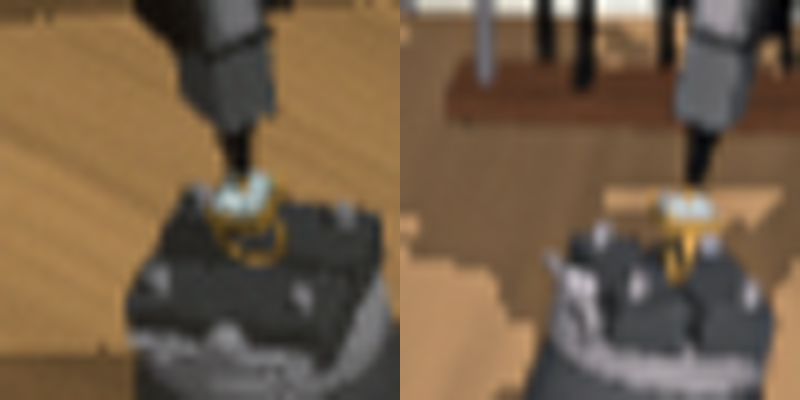

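In both views the tip rests mid-stone, at (237,185) in the scene crop and (692,195) in the side crop. By position and force the probe is about 2.5–2.7 mm in, so I'm handing in.

```bash
python3 -c "
from station import finish_job
print(finish_job())"
```

```text
the job is handed in; nothing more can be done
None
```

I tried the tester on the known stone for over a second, then handed in with it still gripped on the ring's stone: mid-stone and square to the measured surface, probe about 2.5–2.7 mm in by force and position; no verdict was returned.

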